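# Tighten the fryer pump's cover in cross order

## Robot

A 7-joint arm with a two-finger parallel gripper is mounted at the origin on the work surface. World frame = base frame: x ahead of the robot, y to its left, z up, the work surface at z = 0. Lengths are in m, angles in rad, forces in N, time in s.
With the tool pointing down it reaches from about 0.35 to 0.9 m from the base axis. Payload 8.1 kg.
Tool frame: the origin (TCP) lies midway between the tips of the shut fingers; the grasp point (between the pads) lies arm.grasp_offset behind it (arm.grasp_offset is the distance from the TCP to the grasp point, in m); z points along the fingers, y is the line along which they close (so a half turn about z gives the same grasp; the last joint's range is limited). The gripper opens to 92 mm and grips with 3 to 60 N. Pads are 19 mm wide; open, the fingers measure 130 mm over their backs; the gripper's body (75 mm by 190 mm) begins 47 mm behind the grasp point.
Start: joints at [-1.349, 0.434, 0.025, 1.573, -0.012, 1.134, -0.075], TCP at [0.199, 0.592, 0.227] pointing down, gripper open.
Joint ranges: [-2.62, 2.62], [-0.44, 2.09], [-1.27, 1.32], [0.08, 2.57], [-1.32, 4.46], [0.12, 2], [-2.74, 2.74]. Speed limits (rad/s): [2.22, 2.22, 3.01, 3.01, 3.14, 3.14, 3.14].

## Interface

Orientations are given as a rotation vector (axis times angle).
In Python, from cell import observe, imaging, arm gives the robot as it stands.
- The arm moves only by the tool apply_moves, never from a script. Its argument "commands" is a list of rows, each a list of 5 numbers: the opening in per cent of the stroke, from 0 (shut) to 100 (fully open), then the shift along the world's x, y, z in units of 0.06 m (1.0 is 0.06 m), then the turn about the world's z in units of 0.5 rad (1.0 is 0.5 rad). A call has 1 to 12 rows; each row shifts and turns the commanded pose from where the row before left it; what a row does not reach is not made up. A row lasts 1/8 s, in which the tool goes at most 62.5 mm and 10.7 degrees, less where a joint would pass 70% of its speed; a pose out of reach is approached as far as the arm can. A call with a number of a shift or a turn outside -1 to 1 is refused whole. A call with a gripper value outside its range is refused whole. The fingers move at their own pace and stop on an object; "newtons" is the grip in N (left out, the last holds). Time passes only in rows, so rows that do not move let the fingers close. It gives the time, the measured TCP pose, the force, the opening and the grip force at its end, in the units of the state.
- observe(): the state, without advancing time (a new reading comes with each control period).
- imaging.get_image(name): name is "scene" or "side" or "wrist"; returns (picture, depth): 400x640x3 uint8, red, green, blue; 400x640 float32, m along the optical axis (not along the pixel's ray), 0 where there is no reading.
- imaging.camera_params(name): a dict with "camera_matrix" (3x3 intrinsics, pixels), "origin" and "rotation" of the camera in the world; the wrist camera has in their place "tool_from_camera" (4x4, takes a point from camera to tool coordinates, whose origin is the TCP and whose axes are the flange's). Camera axes: x right, y up, looking along -z (the intrinsics and any distortion apply to the point x, -y, -z); pixel columns grow to the right and rows downward; lengths in m; the calibration is good to about 2 mm. A picture is of the moment at which its call begins: read the wrist's pose just before it. camera_params takes no time and is no camera call.
- arm.sign_off(): hands the job in; it is judged then, once.
The state is a dict: "clock": time; "joints": joint angles; "dq": joint speeds; "joint_efforts": joint torques, N m; "position": TCP position; "ee_rot": TCP orientation; "force": force on the tool from outside, world axes, zero at the start; "ft_torque": the same for the moment, N m; "width": opening from 0.0 (shut) to 1.0 (fully open); "gripper_force": force on a finger pad.
Only numpy, scipy, OpenCV 4.12 (cv2) and the standard library are available. Lean on these libraries where they do the work, as an engineer would, in place of code of your own. Each camera call takes 0.05 s, during which the arm holds its last target. There are 200 camera calls.

## Task

The fryer pump's cover is on, with its four black hand nuts only finger-tight. So that the cover seats evenly, tighten each nut by a half turn clockwise in cross order: begin with any one, then the one diagonally opposite, then the other two, finishing each nut before you start the next. Leave the loose things on and around the pump where they lie.

Things in the scene. Friction and masses are not known exactly. Their poses are not given: they have to be found in the camera images.
- pump: Fryer oil pump, fixed, on a dark steel drip tray 240 x 320 mm. Origin: centre of its underside on the table; x axis points along its lying grey motor (83 to 253 mm ahead, up to 100 mm high). Aluminium cover 184 mm square, top 90 mm above the table, flat round boss 90 mm across and 5 mm high in its middle; nuts at the corners of a 120 mm square about the centre. Place and yaw (up to 0.6 rad) vary.
- nut1_grip (a point): Nut 1 (robot side, left (+y) corner of the cover at pump yaw 0; diagonally opposite nut 3): point on its upright axis 30 mm above the cover. Black hand nut: square head 22 x 22 mm from 14 to 42 mm over the cover, stud end 5 mm higher, on a round foot 32 mm across with a pointer tab 8 mm wide, up to 8 mm over the cover. x axis points to the tab, square to a head face; z up.
- nut1_tab (a point): Point near the end of nut 1's pointer tab, 28 mm from the nut's axis, 5 mm above the cover (the tab ends at 32 mm). After a half turn it lies on the other side of the axis.
- nut1 (a joint): Angle of nut 1 (rad), growing clockwise seen from above (tightening); starts anywhere from 0 to 2.2, stops at 0 and 6.0. Turns against a steady drag of about 0.15 N m, does not rise or sink noticeably, and stays where it is left.
- nut2_grip (a point): Nut 2 (far side, left (+y) corner of the cover at pump yaw 0; diagonally opposite nut 4): point on its upright axis 30 mm above the cover. Black hand nut: square head 22 x 22 mm from 14 to 42 mm over the cover, stud end 5 mm higher, on a round foot 32 mm across with a pointer tab 8 mm wide, up to 8 mm over the cover. x axis points to the tab, square to a head face; z up.
- nut2_tab (a point): Point near the end of nut 2's pointer tab, 28 mm from the nut's axis, 5 mm above the cover (the tab ends at 32 mm). After a half turn it lies on the other side of the axis.
- nut2 (a joint): Angle of nut 2 (rad), growing clockwise seen from above (tightening); starts anywhere from 0 to 2.2, stops at 0 and 6.0. Turns against a steady drag of about 0.15 N m, does not rise or sink noticeably, and stays where it is left.
- nut3_grip (a point): Nut 3 (far side, right (-y) corner of the cover at pump yaw 0; diagonally opposite nut 1): point on its upright axis 30 mm above the cover. Black hand nut: square head 22 x 22 mm from 14 to 42 mm over the cover, stud end 5 mm higher, on a round foot 32 mm across with a pointer tab 8 mm wide, up to 8 mm over the cover. x axis points to the tab, square to a head face; z up.
- nut3_tab (a point): Point near the end of nut 3's pointer tab, 28 mm from the nut's axis, 5 mm above the cover (the tab ends at 32 mm). After a half turn it lies on the other side of the axis.
- nut3 (a joint): Angle of nut 3 (rad), growing clockwise seen from above (tightening); starts anywhere from 0 to 2.2, stops at 0 and 6.0. Turns against a steady drag of about 0.15 N m, does not rise or sink noticeably, and stays where it is left.
- nut4_grip (a point): Nut 4 (robot side, right (-y) corner of the cover at pump yaw 0; diagonally opposite nut 2): point on its upright axis 30 mm above the cover. Black hand nut: square head 22 x 22 mm from 14 to 42 mm over the cover, stud end 5 mm higher, on a round foot 32 mm across with a pointer tab 8 mm wide, up to 8 mm over the cover. x axis points to the tab, square to a head face; z up.
- nut4_tab (a point): Point near the end of nut 4's pointer tab, 28 mm from the nut's axis, 5 mm above the cover (the tab ends at 32 mm). After a half turn it lies on the other side of the axis.
- nut4 (a joint): Angle of nut 4 (rad), growing clockwise seen from above (tightening); starts anywhere from 0 to 2.2, stops at 0 and 6.0. Turns against a steady drag of about 0.15 N m, does not rise or sink noticeably, and stays where it is left.
- spare_nut: Spare hand nut of the same shape, loose, standing on the drip tray beside the housing, 42 mm high. Origin under its foot's centre. Not part of the job.
- washer: Loose steel washer, 32 mm across, 4 mm thick, lying on the boss in the middle of the cover. Origin: centre of its underside.
- spanner: Loose steel spanner, 160 mm long, lying on the table left of the pump. Origin about its middle.
- screwdriver: Loose screwdriver, 200 mm long, lying on the table right of the pump. Origin about its middle.
- mug: White mug, 80 mm across, 95 mm high, standing left of the pump. Origin: centre of its underside.
- jar: Glass jar with steel cap, 64 mm across, 85 mm high, standing right of the pump. Origin: centre of its underside.
- tape: Tape measure, 70 x 40 x 65 mm, standing on the table left of and nearer than the pump. Origin: centre of its underside.

How it is judged:
On the way, in this order (a step that is already met when the one before it is completed fails the run):
1. one nut has had its half turn, the other three are not yet turned (((distance of nut1_tab from where it was at the start of the episode above 0.0538 m and distance of each of nut2_tab, nut3_tab, nut4_tab from where it was at the start of the episode below 0.015 m) or (distance of each of nut1_tab, nut3_tab, nut4_tab from where it was at the start of the episode below 0.015 m and distance of nut2_tab from where it was at the start of the episode above 0.0538 m) or (distance of each of nut1_tab, nut2_tab, nut4_tab from where it was at the start of the episode below 0.015 m and distance of nut3_tab from where it was at the start of the episode above 0.0538 m) or (distance of each of nut1_tab, nut2_tab, nut3_tab from where it was at the start of the episode below 0.015 m and distance of nut4_tab from where it was at the start of the episode above 0.0538 m))), for 0.2 s.
2. the nut diagonally opposite has had its half turn too, the other pair are not yet turned (((distance of each of nut1_tab, nut3_tab from where it was at the start of the episode above 0.0538 m and distance of each of nut2_tab, nut4_tab from where it was at the start of the episode below 0.015 m) or (distance of each of nut1_tab, nut3_tab from where it was at the start of the episode below 0.015 m and distance of each of nut2_tab, nut4_tab from where it was at the start of the episode above 0.0538 m))), for 0.2 s.
3. three nuts have had their half turn, the last is not yet turned (((distance of nut1_tab from where it was at the start of the episode below 0.015 m and distance of each of nut2_tab, nut3_tab, nut4_tab from where it was at the start of the episode above 0.0538 m) or (distance of each of nut1_tab, nut3_tab, nut4_tab from where it was at the start of the episode above 0.0538 m and distance of nut2_tab from where it was at the start of the episode below 0.015 m) or (distance of each of nut1_tab, nut2_tab, nut4_tab from where it was at the start of the episode above 0.0538 m and distance of nut3_tab from where it was at the start of the episode below 0.015 m) or (distance of each of nut1_tab, nut2_tab, nut3_tab from where it was at the start of the episode above 0.0538 m and distance of nut4_tab from where it was at the start of the episode below 0.015 m))), for 0.2 s.
At the end, for the whole second after the job is handed in: All four nuts stand a half turn clockwise from where they started, give or take 30 degrees (the end of each pointer tab (28 mm from the axis) at least 53.8 mm from its starting place, joint above 2.5 rad), and are still (distance of each of nut1_tab, nut2_tab, nut3_tab, nut4_tab from where it was at the start of the episode above 0.0538 m and value of joint each of nut1, nut2, nut3, nut4 above 2.5 rad and velocity of joint nut1 between -0.05 and 0.05 rad/s and velocity of joint nut2 between -0.05 and 0.05 rad/s and velocity of joint nut3 between -0.05 and 0.05 rad/s and velocity of joint nut4 between -0.05 and 0.05 rad/s); the robot touches nothing.
It fails at once if a loose thing (spare nut, washer, spanner, screwdriver, mug, jar, tape) is moved more than 30 mm (distance of any of spare_nut, washer, spanner, screwdriver, mug, jar, tape from where it was at the start of the episode above 0.03 m).
It also fails if it takes over 72 s, if anything falls off the work surface, if the arm or the gripper's body presses on something with over 40 N, if the wrist force passes 120 N, or if a joint passes its speed limit or range.

## Working session

There is one attempt and no reset: what is moved stays moved. The work goes in short steps, Python scripts to look and compute and a tool call to move; the robot and the scene stay as the last step left them, time stands still between calls to the robot, and variables do not carry over. Pictures are saved under pics/ and viewed, at most 10 in all, crops included, and the job is handed in when it is done.

Besides the shell and the picture viewer there is one more tool, called after "Request:" as name([rows], argument=value, ...), one row to a line, values as JSON. apply_moves: Moves the arm, as the interface text tells. Its arguments: {"type":"object","properties":{"commands":{"type":"array"},"newtons":{"type":"number"}},"required":["commands"]}

```bash
ls; mkdir -p pics
python3 - <<'E'
from cell import observe, imaging, arm
import cv2,numpy as np
print(observe()); print(arm.grasp_offset)
for n in("scene","side","wrist"): print(n,imaging.camera_params(n))
for n in("scene","side"):
    p,d=imaging.get_image(n); np.savez(f"{n}.npz",p=p,d=d); cv2.imwrite(f"pics/{n}0.png",p[:,:,::-1])
E
```

```text
pics
{'clock': 0.0, 'joints': array([-1.34859857,  0.43522378,  0.0250024 ,  1.57409016, -0.01158434,
        1.13401165, -0.07516223]), 'dq': array([-3.12544644e-04,  2.14109227e-04,  1.50598932e-04, -1.63687413e-04,
        6.82025171e-04,  7.71596374e-04,  9.51981544e-05]), 'joint_efforts': array([ 1.85463236e-04, -6.67855167e+01,  9.84759182e-01, -3.14450705e+01,
       -6.05320581e-02,  4.27888229e-02,  2.03947584e-04]), 'position': array([0.19936035, 0.59181066, 0.22594752]), 'ee_rot': array([-5.08172900e-01, -3.10013083e+00,  2.49096401e-03]), 'force': array([-0.12400324, -0.13809949,  0.22018921]), 'ft_torque': array([-0.00554294, -0.02808121,  0.01761411]), 'gripper_force': 0.0, 'width': 0.9975189027777587}
0.0188
scene {'camera_matrix': array([[405.76579224,   0.        , 317.95328469],
       [  0.        , 405.76579224, 202.52739601],
       [  0.        ,   0.        ,   1.        ]]), 'origin': array([ 1.13482316, -0.49689628,  0.87779888]), 'rotation': array([0.73514825, 0.38832885, 0.86367783])}
side {'camera_matrix': array([[367.80567045,   0.        , 317.58175286],
       [  0.        , 367.80567045, 203.72085178],
       [  0.        ,   0.        ,   1.        ]]), 'origin': array([ 0.43765901, -0.89033277,  0.75193671]), 'rotation': array([ 0.92939199, -0.03024341, -0.04096347])}
wrist {'camera_matrix': array([[284.26305143,   0.        , 317.8514638 ],
       [  0.        , 284.26305143, 195.90030134],
       [  0.        ,   0.        ,   1.        ]]), 'tool_from_camera': array([[ 3.15050945e-05,  9.60010212e-01,  2.79964982e-01,
         7.57326669e-02],
       [ 9.99999799e-01, -2.07349476e-04,  5.98476726e-04,
         8.22029410e-04],
       [ 6.32594361e-04,  2.79964907e-01, -9.60010026e-01,
        -1.58008176e-01],
       [ 0.00000000e+00,  0.00000000e+00,  0.00000000e+00,
         1.00000000e+00]])}
```

View pics/scene0.png

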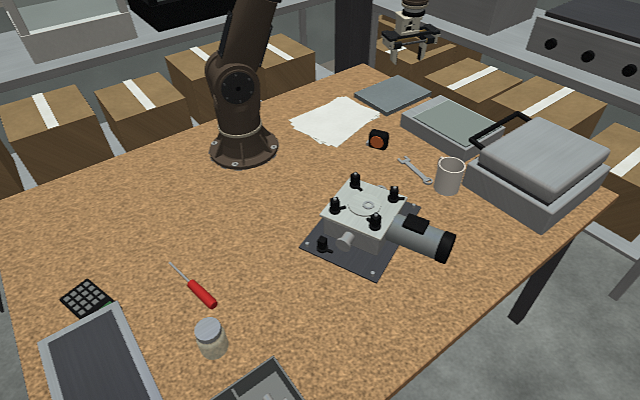

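View pics/side0.png

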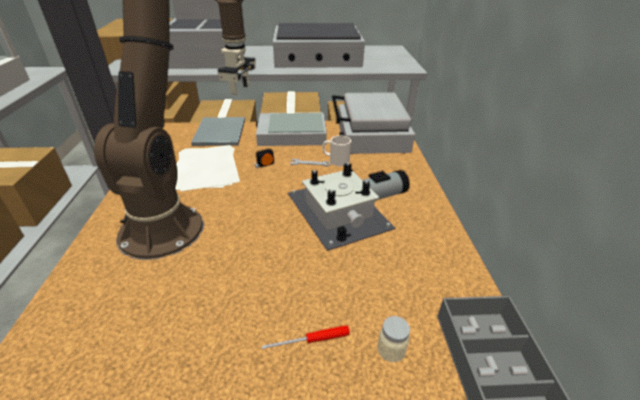

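The scene view shows the pump with the boss centre near (367,204) and nuts near (355,181), (394,193), (335,205) and (375,221). The spare nut is at (322,243), the motor is at right, and the mug is at (450,175). The side view shows the nuts at (314,177), (348,170), (331,197) and (366,188).

```bash
cat > h.py <<'E'
from cell import observe, imaging, arm
import cv2, numpy as np
from scipy.spatial.transform import Rotation as R
def pose(name, st=None):
    c=imaging.camera_params(name); K=c["camera_matrix"]
    if name=="wrist":
        T=np.eye(4); T[:3,:3]=R.from_rotvec(st["ee_rot"]).as_matrix(); T[:3,3]=st["position"]
        T=T@c["tool_from_camera"]; return K,T[:3,:3],T[:3,3]
    return K,R.from_rotvec(c["rotation"]).as_matrix(),np.array(c["origin"])
def plane(P,u,v,z):
    K,Rm,o=P; d=Rm@np.array([(u-K[0,2])/K[0,0],-(v-K[1,2])/K[1,1],-1]); return o+d*(z-o[2])/d[2]
def proj(P,X):
    K,Rm,o=P; c=Rm.T@(np.asarray(X)-o); return K[0,0]*c[0]/-c[2]+K[0,2], K[1,1]*-c[1]/-c[2]+K[1,2]
E
python3 - <<'E'
from h import *
P=pose("scene");S=pose("side")
print("boss",plane(P,368,205,.097),plane(S,342,186,.097))
for u,v in((355,176),(394,187),(335,199),(376,215)): print(plane(P,u,v,.135))
for u,v in((314,172),(348,165),(331,191),(366,183)): print("s",plane(S,u,v,.135))
for n,u,v,z in(("spare",322,238,.045),("mug",451,163,.095),("motorend",445,247,.05)):print(n,plane(P,u,v,z))
E
```

```text
boss [0.57178619 0.08081658 0.097     ] [0.56791886 0.07762533 0.097     ]
[0.48946363 0.10279771 0.135     ]
[0.59074802 0.15561249 0.135     ]
[ 0.5280186 -0.0005929  0.135    ]
[0.63885864 0.04412094 0.135     ]
s [0.47959294 0.10378046 0.135     ]
s [0.59246481 0.14314443 0.135     ]
s [ 0.5253015  -0.00359427  0.135     ]
s [0.63501451 0.03509009 0.135     ]
spare [ 0.55243828 -0.06444169  0.045     ]
mug [0.59049291 0.40475589 0.095     ]
motorend [0.77940039 0.1674481  0.05      ]
```

Request:
apply_moves([
  [100,0.5,-0.76,0.19,0],
  [100,0.5,-0.76,0.19,0],
  [100,0.5,-0.76,0.19,0],
  [100,0.5,-0.76,0.19,0],
  [100,0.5,-0.76,0.19,0],
  [100,0.5,-0.76,0.19,0],
  [100,0.5,-0.76,0.19,0],
  [100,0.5,-0.76,0.19,0],
  [100,0.5,-0.76,0.19,0],
  [100,0.5,-0.76,0.1,0],
  [100,0.5,-0.76,0.1,0],
  [100,0,0,0,0],
])

```text
clock: 1.6
position: [0.5312, 0.0858, 0.3415]
ee_rot: [0.52, 3.097, -0.003]
force: [0.4, 0.1, -0.2]
width: 1.0
gripper_force: 0.0
```

Run:
```python
from h import *
import pickle
st=observe(); p,d=imaging.get_image("wrist"); pickle.dump((st,p,d),open("w1.pkl","wb"))
cv2.imwrite("pics/w1.png",p[:,:,::-1]); print(st["joints"],st["position"],st["ee_rot"],abs(st["dq"]).max())
```

```text
[-0.55209373  0.21339746  0.36493414  1.62322373 -0.07588267  1.31870381
  1.06239747] [0.53116823 0.08584205 0.3414981 ] [ 5.19769853e-01  3.09691673e+00 -2.84338716e-03] 0.07685411355554267
```

View pics/w1.png

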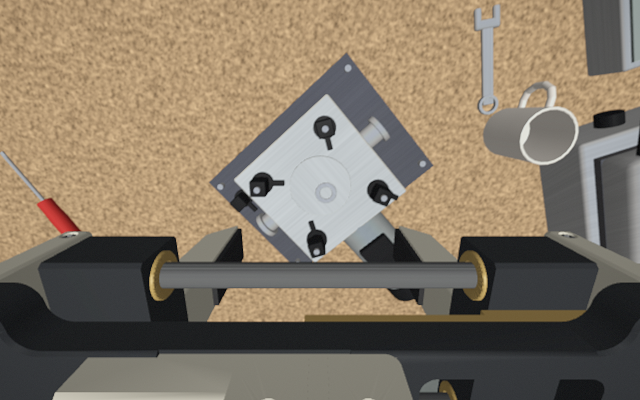

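Wrist view: the nuts are at (325,128) nut 1, (261,185) nut 4, (382,190) nut 2 and (316,243) nut 3. Their tabs point to about (331,148), (284,183), (397,203) and (310,222). The washer is at (326,192).

```bash
cat >> h.py <<'E'
def cloud(P,d):
    K,Rm,o=P; v,u=np.indices(d.shape); 
    c=np.stack([(u-K[0,2])/K[0,0]*d,-(v-K[1,2])/K[1,1]*d,-d],-1); return c@Rm.T+o
E
python3 - <<'E'
from h import *
import pickle
st,p,d=pickle.load(open("w1.pkl","rb")); P=pose("wrist",st)
X=cloud(P,d); g=p.max(2).astype(int); m=np.zeros(g.shape,bool); m[80:265,200:440]=1
# cover: bright low-sat
sat=g-p.min(2); cov=(m&(g>150)&(sat<25)&(abs(X[...,2]-.09)<.012)).astype(np.uint8)
n,l,s,_=cv2.connectedComponentsWithStats(cov); i=1+s[1:,4].argmax(); ys,xs=np.where(l==i)
Q=np.array([plane(P,u,v,.09)[:2] for u,v in zip(xs,ys)],np.float32)
h=cv2.convexHull(Q)*1000; rect=cv2.minAreaRect(h); print("cover",rect, "z med",np.median(X[l==i][:,2]),np.std(X[l==i][:,2]))
# heads
hd=m&(g<70)
for nm,(u,v) in dict(n1=(325,128),n2=(382,190),n3=(316,243),n4=(261,185)).items():
    mm=np.zeros_like(m); mm[v-30:v+30,u-32:u+32]=1
    top=X[mm&hd&(X[...,2]>.122)&(X[...,2]<.136)]; low=X[mm&hd&(X[...,2]>.088)&(X[...,2]<.104)]
    print(nm,len(top),cv2.minAreaRect((top[:,:2]*1000).astype(np.float32)) if len(top) else "",top.mean(0),len(low))
x=plane(P,326,192,.097);print("washer",x)
E
```

```text
cover ((581.5338745117188, 88.83291625976562), (233.16293334960938, 182.60842895507812), 22.171920776367188) z med 0.09014751120763306 0.002637157557238681
n1 240 ((480.0450744628906, 111.88406372070312), (21.78511619567871, 21.82762336730957), 86.34928131103516) [0.47938456 0.11210987 0.13163832] 112
n2 213 ((589.9390869140625, 157.1929473876953), (21.433996200561523, 20.16009521484375), 48.04068374633789) [0.58798809 0.15682538 0.13081732] 122
n3 177 ((635.471435546875, 47.601715087890625), (19.0244140625, 20.716941833496094), 88.36426544189453) [0.63262154 0.048328   0.13046206] 142
n4 196 ((524.6427001953125, 2.6229095458984375), (19.498699188232422, 20.123811721801758), 69.86222839355469) [0.52378275 0.00412838 0.1309156 ] 152
washer [0.56924793 0.08555537 0.097     ]
```

```bash
cat >> h.py <<'E'
N=dict(n1=(.4796,.1123),n2=(.5902,.1576),n3=(.6357,.0474),n4=(.5247,.0020))
def tabs(st,p,d,which=N):
    P=pose("wrist",st); X=cloud(P,d); g=p.max(2).astype(int)
    out={}
    for k in which:
        D=X[...,:2]-np.array(N[k]); r=np.hypot(D[...,0],D[...,1])
        top=X[(r<.02)&(g<70)&(X[...,2]>.122)&(X[...,2]<.136)]
        m=(g<75)&(r>.0195)&(r<.034)&(X[...,2]>.091)&(X[...,2]<.103)
        a=np.arctan2(D[m][:,1],D[m][:,0]); z=np.exp(1j*a).mean() if m.sum() else 0
        rc=cv2.minAreaRect((top[:,:2]*1000).astype(np.float32)) if len(top)>5 else None
        out[k]=(m.sum(),round(np.degrees(np.angle(z)),1),round(abs(z),3),rc and np.round(rc[0],1),rc and np.round(rc[2],1),len(top))
    return out
E
python3 - <<'E'
from h import *
import pickle
for k,v in tabs(*pickle.load(open("w1.pkl","rb"))).items(): print(k,v)
E
```

```text
n1 (np.int64(35), np.float64(-2.5), np.float64(0.998), array([480. , 111.9]), np.float64(86.3), 240)
n2 (np.int64(27), np.float64(48.4), np.float64(0.997), array([589.9, 157.2]), np.float64(48.0), 213)
n3 (np.int64(28), np.float64(178.0), np.float64(0.998), array([635.5,  47.6]), np.float64(88.4), 177)
n4 (np.int64(32), np.float64(70.2), np.float64(0.998), array([524.6,   2.6]), np.float64(69.9), 196)
```

Request:
apply_moves([
  [50,-0.04,-0.47,-0.7,-0.03],
  [50,-0.04,-0.47,-0.7,0],
  [50,-0.04,-0.46,-0.7,0],
  [50,0,0,-0.26,0],
  [50,0,0,0,0],
  [50,0,0,0,0],
])

```text
clock: 2.4
position: [0.5231, 0.0083, 0.2008]
ee_rot: [0.528, 3.096, 0.002]
force: [1.2, 0.1, 0.9]
width: 0.503
gripper_force: 0.0
```

```bash
cat >> h.py <<'E'
def st_print(k,ty):
    st=observe(); M=R.from_rotvec(st["ee_rot"]).as_matrix(); a=np.degrees(np.arctan2(M[1,1],M[0,1]))
    dx=(np.array(N[k])-st["position"][:2])/.06; print(k,"pos",st["position"].round(4),"ty",a.round(1),"tilt",np.degrees(np.arccos(-M[2,2])).round(2),
     "need xy units",dx.round(2),"turn units",np.round(np.radians((ty-a+180)%360-180)/.5,2),"z to .105 units",round((.105-st["position"][2])/.06,2),"q7",st["joints"][6].round(2),"F",st["force"].round(1),"w",round(st["width"],3),st["clock"])
E
python3 -c "
from h import *
st_print('n4',70)"
```

```text
n4 pos [0.5231 0.0083 0.2008] ty 70.6 tilt 0.1 need xy units [ 0.03 -0.11] turn units -0.02 z to .105 units -1.6 q7 1.26 F [1.2 0.1 0.9] w 0.503 2.4
```

Request:
apply_moves([
  [50,0.03,-0.11,-0.4,-0.02],
  [50,0,0,-0.4,0],
  [50,0,0,0,0],
  [50,0,0,0,0],
])

```text
clock: 2.9
position: [0.525, 0.0007, 0.1531]
ee_rot: [0.545, 3.092, 0.001]
force: [0.3, -1.0, 0.4]
width: 0.503
gripper_force: 0.0
```

```bash
python3 -c "
from h import *
st_print('n4',70)
st=observe();p,d=imaging.get_image('wrist')
cv2.imwrite('pics/w2.png',p[:,:,::-1])"
```

```text
n4 pos [0.525  0.0007 0.1531] ty 70.0 tilt 0.11 need xy units [-0.01  0.02] turn units -0.0 z to .105 units -0.8 q7 1.29 F [ 0.3 -1.   0.4] w 0.503 2.9
```

View pics/w2.png

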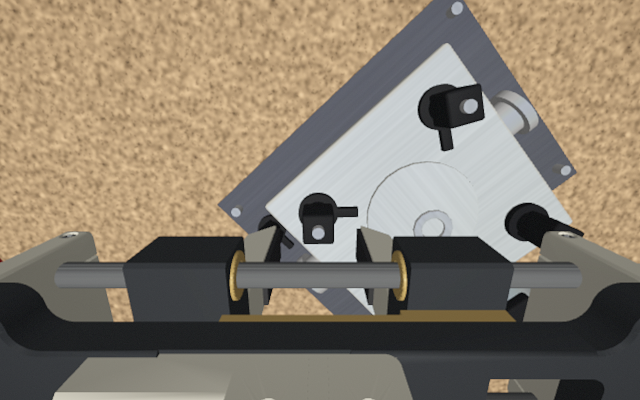

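Nut 4's head is at (318,228), square between the fingers at columns 262 and 375, with its tab to the right. I'll descend and grip.

Request:
apply_moves([
  [50,-0.01,0.02,-0.4,0],
  [50,0,0,-0.4,0],
  [50,0,0,0,0],
  [0,0,0,0,0],
  [0,0,0,0,0],
  [0,0,0,0,0],
  [0,0,0,0,0],
  [0,0,0,0,0],
], newtons=30)

```text
clock: 3.95
position: [0.524, 0.0011, 0.1046]
ee_rot: [0.547, 3.092, 0.001]
force: [-1.1, -0.8, 7.0]
width: 0.241
gripper_force: 29.9
```

```bash
python3 -c "
from h import *
st_print('n4',70);print(observe()['gripper_force'],observe()['ft_torque'])"
```

```text
n4 pos [0.524  0.0011 0.1046] ty 70.0 tilt 0.07 need xy units [0.01 0.01] turn units 0.0 z to .105 units 0.01 q7 1.32 F [-1.1 -0.8  7. ] w 0.241 3.95
29.9422225356102 [-0.11609246  0.31253609  0.1243919 ]
```

Request:
apply_moves([
  [0,0,0,0,-0.35],
  [0,0,0,0,-0.35],
  [0,0,0,0,-0.35],
  [0,0,0,0,-0.35],
  [0,0,0,0,-0.35],
  [0,0,0,0,-0.35],
  [0,0,0,0,-0.35],
  [0,0,0,0,-0.35],
  [0,0,0,0,-0.35],
  [0,0,0,0,0],
])

```text
clock: 5.2
position: [0.5267, 0.0024, 0.1047]
ee_rot: [2.577, 1.792, 0.007]
force: [8.0, 3.0, -3.6]
width: 0.237
gripper_force: 29.9
```

```bash
python3 -c "
from h import *
st_print('n4',-110);print(observe()['gripper_force'],observe()['ft_torque'])"
```

```text
n4 pos [0.5267 0.0024 0.1047] ty -20.4 tilt 0.33 need xy units [-0.03 -0.01] turn units -3.13 z to .105 units 0.01 q7 0.04 F [ 8.   3.  -3.6] w 0.237 5.2
29.93100732564926 [ 0.4541757  -1.74089063 -0.1563436 ]
```

Request:
apply_moves([
  [0,-0.02,0,0,-0.35],
  [0,0,0,0,-0.35],
  [0,0,0,0,-0.35],
  [0,0,0,0,-0.35],
  [0,0,0,0,-0.35],
  [0,0,0,0,-0.35],
  [0,0,0,0,-0.35],
  [0,0,0,0,-0.35],
  [0,0,0,0,-0.35],
  [0,0,0,0,0],
  [0,0,0,0,0],
])

```text
clock: 6.58
position: [0.5277, -0.0003, 0.1048]
ee_rot: [3.088, -0.559, 0.017]
force: [20.2, -7.1, -15.7]
width: 0.24
gripper_force: 30.0
```

```bash
python3 -c "
from h import *
st_print('n4',-110);print(observe()['gripper_force'],observe()['ft_torque'])"
```

```text
n4 pos [ 5.277e-01 -3.000e-04  1.048e-01] ty -110.5 tilt 0.64 need xy units [-0.05  0.04] turn units 0.02 z to .105 units 0.0 q7 -1.18 F [ 20.2  -7.1 -15.7] w 0.24 6.575
29.98776376247406 [-1.46930171 -4.04150378 -0.11996754]
```

Request:
apply_moves([
  [50,-0.03,0.02,0,0],
  [50,0,0,0,0],
  [50,0,0,0,0],
  [50,0,0,0.8,0],
  [50,0,0,0.8,0.35],
  [50,0,0,0.8,0.35],
  [50,0,0.3,0.8,0.35],
  [50,0,0.3,0.6,0.35],
  [50,0,0.3,0,0.35],
  [50,0,0.3,0,0.35],
  [50,0,0.3,0,0.35],
  [50,0,0,0,0.35],
])

```text
clock: 8.07
position: [0.52, 0.0943, 0.3315]
ee_rot: [-2.718, -1.574, 0.001]
force: [-0.3, -0.3, 0.7]
width: 0.498
gripper_force: 0.0
```

Request:
apply_moves([
  [50,0,0,0,0.35],
  [50,0,0,0,0.35],
  [50,0,0,0,0.35],
  [50,0,0,0,0.35],
  [50,0,0,0,0.35],
  [50,0,0,0,0.35],
  [50,0,0,0,0.35],
  [50,0,0,0,0.28],
  [50,0,0,0,0],
  [50,0,0,0,0],
])

```text
clock: 9.32
position: [0.5203, 0.0924, 0.3317]
ee_rot: [-1.133, -2.93, -0.0]
force: [-0.1, 1.0, -0.1]
width: 0.502
gripper_force: 0.0
```

```bash
python3 -c "
from h import *
st_print('n2',48);st=observe();print(st['joints'].round(2))
p,d=imaging.get_image('wrist')
cv2.imwrite('pics/w3.png',p[:,:,::-1])
for k,v in tabs(st,p,d).items(): print(k,v)"
```

```text
n2 pos [0.5203 0.0924 0.3317] ty 47.7 tilt 0.01 need xy units [1.16 1.09] turn units 0.01 z to .105 units -3.78 q7 0.74 F [-0.1  1.  -0.1] w 0.502 9.325
[-0.86  0.22  0.74  1.68 -0.16  1.3   0.74]
n1 (np.int64(41), np.float64(-3.5), np.float64(0.997), array([480.1, 112.3]), np.float64(86.0), 253)
n2 (np.int64(40), np.float64(47.9), np.float64(0.997), array([590.7, 157.4]), np.float64(48.8), 258)
n3 (np.int64(35), np.float64(178.4), np.float64(0.997), array([635.4,  47.2]), np.float64(87.3), 162)
n4 (np.int64(24), np.float64(-108.9), np.float64(0.997), array([524.5,   1.4]), np.float64(68.2), 202)
```

Request:
apply_moves([
  [50,0.3,0.3,-0.6,0],
  [50,0.3,0.3,-0.6,0],
  [50,0.3,0.3,-0.6,0],
  [50,0.26,0.25,-0.5,0],
  [50,0,0,-0.4,0],
  [50,0,0,0,0],
  [50,0,0,0,0],
  [50,0,0,0,0],
])

```text
clock: 10.38
position: [0.5907, 0.1615, 0.1712]
ee_rot: [1.129, 2.93, 0.002]
force: [0.4, -0.6, -0.1]
width: 0.504
gripper_force: 0.0
```

```bash
python3 -c "
from h import *
st_print('n2',48)"
```

```text
n2 pos [0.5907 0.1615 0.1712] ty 47.9 tilt 0.12 need xy units [-0.01 -0.06] turn units 0.0 z to .105 units -1.1 q7 0.82 F [ 0.4 -0.6 -0.1] w 0.504 10.375
```

Request:
apply_moves([
  [50,-0.01,-0.06,-0.3,0],
  [50,0,0,-0.4,0],
  [50,0,0,-0.4,0],
  [50,0,0,0,0],
  [0,0,0,0,0],
  [0,0,0,0,0],
  [0,0,0,0,0],
  [0,0,0,0,0],
  [0,0,0,0,0],
])

```text
clock: 11.5
position: [0.5902, 0.1583, 0.1045]
ee_rot: [1.128, 2.931, 0.002]
force: [1.1, 0.4, 6.3]
width: 0.235
gripper_force: 29.9
```

```bash
python3 -c "
from h import *
st_print('n2',48)"
```

```text
n2 pos [0.5902 0.1583 0.1045] ty 47.9 tilt 0.1 need xy units [ 0.   -0.01] turn units 0.0 z to .105 units 0.01 q7 0.87 F [1.1 0.4 6.3] w 0.235 11.5
```

Request:
apply_moves([
  [0,0,0,0,-0.35],
  [0,0,0,0,-0.35],
  [0,0,0,0,-0.35],
  [0,0,0,0,-0.35],
  [0,0,0,0,-0.35],
  [0,0,0,0,-0.35],
  [0,0,0,0,-0.35],
  [0,0,0,0,-0.35],
  [0,0,0,0,-0.35],
  [0,0,0,0,0],
])

```text
clock: 12.75
position: [0.5932, 0.1584, 0.1046]
ee_rot: [2.872, 1.265, 0.01]
force: [13.2, 2.0, -4.0]
width: 0.239
gripper_force: 30.0
```

```bash
python3 -c "
from h import *
st_print('n2',-132);print(observe()['joints'].round(2))"
```

```text
n2 pos [0.5932 0.1584 0.1046] ty -42.5 tilt 0.43 need xy units [-0.05 -0.01] turn units -3.13 z to .105 units 0.01 q7 -0.41 F [13.2  2.  -4. ] w 0.239 12.75
[-0.98  0.75  1.03  1.8  -0.74  1.03 -0.41]
```

Request:
apply_moves([
  [0,-0.03,0,0,-0.35],
  [0,-0.01,0,0,-0.35],
  [0,0,0,0,-0.35],
  [0,0,0,0,-0.35],
  [0,0,0,0,0],
])

```text
clock: 13.38
position: [0.5936, 0.1571, 0.1048]
ee_rot: [3.13, 0.202, 0.02]
force: [25.2, -2.6, -13.8]
width: 0.235
gripper_force: 30.0
```

```bash
python3 -c "
from h import *
st_print('n2',-132);print(observe()['joints'].round(2))"
```

```text
n2 pos [0.5936 0.1571 0.1048] ty -82.6 tilt 0.78 need xy units [-0.06  0.01] turn units -1.72 z to .105 units 0.0 q7 -0.98 F [ 25.2  -2.6 -13.8] w 0.235 13.375
[-1.05  0.84  1.2   1.81 -0.88  1.13 -0.98]
```

Joint 3 is nearing its limit of 1.32 rad, so I'll release, turn back 90° and re-grip for the remaining 49°.

Request:
apply_moves([
  [50,-0.03,0,0,0],
  [50,0,0,0,0],
  [50,0,0,0.5,0],
  [50,0,0,0.5,0.31],
  [50,0,0,0,0.35],
  [50,0,0,0,0.35],
  [50,0,0,0,0.35],
  [50,0,0,0,0.35],
  [50,0,0,0,0.35],
  [50,0,0,0,0.35],
  [50,0,0,0,0.35],
  [50,0,0,0,0.35],
])

```text
clock: 14.88
position: [0.5845, 0.158, 0.1636]
ee_rot: [-2.082, -2.352, 0.001]
force: [-0.7, 0.3, 0.1]
width: 0.498
gripper_force: 0.0
```

Request:
apply_moves([
  [50,0,0,0,0],
  [50,0,0,0,0],
])

```text
clock: 15.12
position: [0.585, 0.1579, 0.1637]
ee_rot: [-2.093, -2.342, 0.0]
force: [0.3, -0.8, 1.1]
width: 0.497
gripper_force: 0.0
```

```bash
python3 -c "
from h import *
st_print('n2',7.4);st=observe();print(st['joints'].round(2))
p,d=imaging.get_image('wrist')
for k,v in tabs(st,p,d).items(): print(k,v)"
```

```text
n2 pos [0.585  0.1579 0.1637] ty 6.4 tilt 0.03 need xy units [ 0.09 -0.01] turn units 0.03 z to .105 units -0.98 q7 0.23 F [ 0.3 -0.8  1.1] w 0.497 15.125
[-0.91  0.57  0.85  1.75 -0.49  1.05  0.23]
n1 (np.int64(0), np.float64(0.0), 0, None, None, 0)
n2 (np.int64(41), np.float64(-78.7), np.float64(0.998), array([591.8, 158.2]), np.float64(7.4), 777)
n3 (np.int64(0), np.float64(0.0), 0, None, None, 0)
n4 (np.int64(0), np.float64(0.0), 0, None, None, 0)
```

Request:
apply_moves([
  [50,0.09,0,-0.2,0.03],
  [50,0,0,-0.4,0],
  [50,0,0,-0.38,0],
  [50,0,0,0,0],
  [0,0,0,0,0],
  [0,0,0,0,0],
  [0,0,0,0,0],
  [0,0,0,0,0],
  [0,0,0,0,0],
])

```text
clock: 16.3
position: [0.5917, 0.1581, 0.1057]
ee_rot: [2.07, 2.361, 0.003]
force: [2.7, 1.1, 4.8]
width: 0.24
gripper_force: 30.0
```

```bash
python3 -c "
from h import *
st_print('n2',-42)"
```

```text
n2 pos [0.5917 0.1581 0.1057] ty 7.5 tilt 0.12 need xy units [-0.02 -0.01] turn units -1.73 z to .105 units -0.01 q7 0.3 F [2.7 1.1 4.8] w 0.24 16.3
```

Request:
apply_moves([
  [0,-0.01,0,0,-0.35],
  [0,-0.01,0,0,-0.35],
  [0,-0.01,0,0,-0.35],
  [0,0,0,0,-0.35],
  [0,0,0,0,-0.35],
  [0,0,0,0,0],
  [0,0,0,0,0],
  [50,0,0,0,0],
  [50,0,0,0,0],
  [50,0,0,0.5,0],
  [50,0,0,0.7,0.35],
  [50,-0.2,-0.2,0.7,0.35],
])

```text
clock: 17.8
position: [0.5763, 0.1467, 0.2195]
ee_rot: [-2.607, -1.753, 0.003]
force: [0.5, 0.3, -0.3]
width: 0.498
gripper_force: 0.0
```

Request:
apply_moves([
  [50,-0.2,-0.2,0.7,0.35],
  [50,-0.2,-0.2,0.7,0.35],
  [50,-0.2,-0.2,0.5,0.35],
  [50,-0.2,-0.2,0,0.35],
  [50,0,0,0,0.35],
  [50,0,0,0,0.35],
  [50,0,0,0,0.35],
  [50,0,0,0,0.35],
  [50,0,0,0,0.35],
  [50,0,0,0,0.35],
  [50,0,0,0,0.35],
  [50,0,0,0,0],
])

```text
clock: 19.3
position: [0.5282, 0.0977, 0.3327]
ee_rot: [-0.065, -3.14, -0.0]
force: [0.4, 0.6, 0.4]
width: 0.502
gripper_force: 0.0
```

```bash
python3 -c "
from h import *
st_print('n1',87);st=observe();print(st['joints'].round(2))
p,d=imaging.get_image('wrist')
for k,v in tabs(st,p,d).items(): print(k,v)"
```

```text
n1 pos [0.5282 0.0977 0.3327] ty 87.6 tilt 0.07 need xy units [-0.81  0.24] turn units -0.02 z to .105 units -3.79 q7 1.43 F [0.4 0.6 0.4] w 0.502 19.3
[-0.84  0.24  0.71  1.66 -0.16  1.3   1.43]
n1 (np.int64(49), np.float64(-4.2), np.float64(0.997), array([479.8, 112.3]), np.float64(87.7), 254)
n2 (np.int64(37), np.float64(-130.3), np.float64(0.997), array([590.2, 156.5]), np.float64(46.5), 216)
n3 (np.int64(37), np.float64(179.6), np.float64(0.997), array([635.8,  48.6]), np.float64(89.2), 154)
n4 (np.int64(41), np.float64(-108.3), np.float64(0.997), array([525. ,   1.3]), np.float64(70.3), 247)
```

Request:
apply_moves([
  [50,-0.2,0.06,-0.6,0],
  [50,-0.2,0.06,-0.6,-0.02],
  [50,-0.2,0.06,-0.6,0],
  [50,-0.2,0.06,-0.5,0],
  [50,0,0,-0.4,0],
  [50,0,0,0,0],
  [50,0,0,0,0],
])

```text
clock: 20.23
position: [0.4815, 0.1123, 0.1718]
ee_rot: [0.081, 3.14, 0.0]
force: [-0.5, -0.1, 0.2]
width: 0.5
gripper_force: 0.0
```

```bash
python3 -c "
from h import *
st_print('n1',87);print(observe()['joints'].round(2))"
```

```text
n1 pos [0.4815 0.1123 0.1718] ty 87.0 tilt 0.05 need xy units [-0.03  0.  ] turn units -0.0 z to .105 units -1.11 q7 1.45 F [-0.5 -0.1  0.2] w 0.5 20.225
[-0.85  0.32  0.66  2.   -0.24  0.91  1.45]
```

Request:
apply_moves([
  [50,-0.03,0,-0.3,0],
  [50,0,0,-0.4,0],
  [50,0,0,-0.4,0],
  [50,0,0,0,0],
  [0,0,0,0,0],
  [0,0,0,0,0],
  [0,0,0,0,0],
  [0,0,0,0,0],
  [0,0,0,0,0],
])

```text
clock: 21.35
position: [0.4797, 0.1117, 0.1058]
ee_rot: [0.08, 3.139, 0.0]
force: [-1.0, -2.7, 7.2]
width: 0.239
gripper_force: 29.9
```

```bash
python3 -c "
from h import *
st_print('n1',87)"
```

```text
n1 pos [0.4797 0.1117 0.1058] ty 87.1 tilt 0.07 need xy units [-0.    0.01] turn units -0.0 z to .105 units -0.01 q7 1.54 F [-1.  -2.7  7.2] w 0.239 21.35
```

Request:
apply_moves([
  [0,0,0,0,-0.35],
  [0,0,0,0,-0.35],
  [0,0,0,0,-0.35],
  [0,0,0,0,-0.35],
  [0,-0.01,0,0,-0.35],
  [0,-0.01,0,0,-0.35],
  [0,-0.01,0,0,-0.35],
  [0,0,0,0,-0.35],
  [0,0,0,0,-0.35],
  [0,0,0,0,0],
])

```text
clock: 22.6
position: [0.4807, 0.1127, 0.1059]
ee_rot: [2.28, 2.154, 0.007]
force: [10.5, 1.2, -6.2]
width: 0.235
gripper_force: 29.9
```

```bash
python3 -c "
from h import *
st_print('n1',-93);print(observe()['joints'].round(2))"
```

```text
n1 pos [0.4807 0.1127 0.1059] ty -3.2 tilt 0.37 need xy units [-0.02 -0.01] turn units -3.13 z to .105 units -0.02 q7 0.3 F [10.5  1.2 -6.2] w 0.235 22.6
[-1.08  0.56  1.05  2.09 -0.65  0.86  0.3 ]
```

Request:
apply_moves([
  [50,-0.01,0,0,0],
  [50,0,0,0,0],
  [50,0,0,0.5,0],
  [50,0,0,0.5,0.34],
  [50,0,0,0,0.35],
  [50,0,0,0,0.35],
  [50,0,0,0,0.35],
  [50,0,0,0,0.35],
  [50,0,0,0,0.35],
  [50,0,0,0,0.35],
  [50,0,0,0,0.35],
  [50,0,0,0,0.35],
])

```text
clock: 24.1
position: [0.4762, 0.1122, 0.165]
ee_rot: [-0.077, -3.14, -0.0]
force: [-0.3, 0.3, -1.1]
width: 0.504
gripper_force: 0.0
```

Request:
apply_moves([
  [50,0,0,0,0],
  [50,0,0,0,0],
])

```text
clock: 24.35
position: [0.4765, 0.1122, 0.1649]
ee_rot: [-0.093, -3.14, -0.0]
force: [0.0, -0.5, 0.1]
width: 0.498
gripper_force: 0.0
```

```bash
python3 -c "
from h import *
st_print('n1',86.8);st=observe();print(st['joints'].round(2))"
```

```text
n1 pos [0.4765 0.1122 0.1649] ty 86.6 tilt 0.02 need xy units [0.05 0.  ] turn units 0.01 z to .105 units -1.0 q7 1.48 F [ 0.  -0.5  0.1] w 0.498 24.35
[-0.89  0.33  0.71  2.02 -0.27  0.89  1.48]
```

Request:
apply_moves([
  [50,0.05,0,-0.2,0],
  [50,0,0,-0.4,0],
  [50,0,0,-0.38,0],
  [50,0,0,0,0],
  [0,0,0,0,0],
  [0,0,0,0,0],
  [0,0,0,0,0],
  [0,0,0,0,0],
  [0,0,0,0,0],
])

```text
clock: 25.48
position: [0.4801, 0.1117, 0.1068]
ee_rot: [0.088, 3.139, 0.0]
force: [-2.1, -4.0, 6.4]
width: 0.236
gripper_force: 30.0
```

```bash
python3 -c "
from h import *
st_print('n1',-3)"
```

```text
n1 pos [0.4801 0.1117 0.1068] ty 86.8 tilt 0.06 need xy units [-0.01  0.01] turn units -3.13 z to .105 units -0.03 q7 1.56 F [-2.1 -4.   6.4] w 0.236 25.475
```

Request:
apply_moves([
  [0,0,0,0,-0.35],
  [0,0,0,0,-0.35],
  [0,0,0,0,-0.35],
  [0,0,0,0,-0.35],
  [0,-0.01,0,0,-0.35],
  [0,-0.01,0,0,-0.35],
  [0,-0.01,0,0,-0.35],
  [0,0,0,0,-0.35],
  [0,0,0,0,-0.35],
  [0,0,0,0,0],
  [0,0,0,0,0],
])

```text
clock: 26.85
position: [0.4808, 0.1122, 0.1069]
ee_rot: [2.283, 2.151, 0.006]
force: [8.5, -1.6, -5.6]
width: 0.233
gripper_force: 30.0
```

Request:
apply_moves([
  [50,0,0,0,0],
  [50,0,0,0,0],
  [50,0,0,0.5,0],
  [50,0.1,-0.04,0.7,0.35],
  [50,0.1,-0.04,0.7,0.35],
  [50,0.1,-0.04,0.7,0.35],
  [50,0.1,-0.04,0.7,0.35],
  [50,0.1,-0.04,0.5,0.35],
  [50,0.1,-0.04,0,0.35],
  [50,0.1,0,0,0.35],
  [50,0.1,0,0,0.35],
  [50,0,0,0,0.35],
])

```text
clock: 28.35
position: [0.5256, 0.098, 0.3339]
ee_rot: [-0.077, -3.14, -0.0]
force: [-0.5, -0.3, -0.0]
width: 0.504
gripper_force: 0.0
```

Request:
apply_moves([
  [50,0,0,0,0.03],
  [50,0,0,0,0],
])

```text
clock: 28.6
position: [0.5256, 0.0979, 0.3341]
ee_rot: [-0.068, -3.14, -0.001]
force: [-0.6, 0.3, -0.1]
width: 0.501
gripper_force: 0.0
```

```bash
python3 -c "
from h import *
st_print('n3',88.5);st=observe();print(st['joints'].round(2))
p,d=imaging.get_image('wrist')
for k,v in tabs(st,p,d).items(): print(k,v)"
```

```text
n3 pos [0.5256 0.0979 0.3341] ty 87.5 tilt 0.03 need xy units [ 1.83 -0.84] turn units 0.03 z to .105 units -3.82 q7 1.49 F [-0.6  0.3 -0.1] w 0.501 28.6
[-0.98  0.26  0.91  1.67 -0.21  1.31  1.49]
n1 (np.int64(39), np.float64(176.3), np.float64(0.997), array([480. , 111.5]), np.float64(87.8), 256)
n2 (np.int64(37), np.float64(-130.5), np.float64(0.997), array([590.4, 156.8]), np.float64(46.2), 214)
n3 (np.int64(31), np.float64(178.2), np.float64(0.998), array([635.7,  48.6]), np.float64(87.9), 154)
n4 (np.int64(42), np.float64(-108.0), np.float64(0.997), array([525. ,   1.1]), np.float64(70.1), 245)
```

Request:
apply_moves([
  [50,0.3,-0.14,-0.55,0],
  [50,0.3,-0.14,-0.55,0],
  [50,0.3,-0.14,-0.55,0],
  [50,0.3,-0.14,-0.55,0],
  [50,0.3,-0.14,-0.3,0],
  [50,0.3,-0.14,-0.2,0],
  [50,0,0,0,0],
  [50,0,0,0,0],
])

```text
clock: 29.65
position: [0.6335, 0.0478, 0.1724]
ee_rot: [-0.064, -3.141, -0.0]
force: [0.8, 0.3, -0.4]
width: 0.502
gripper_force: 0.0
```

```bash
python3 -c "
from h import *
st_print('n3',88);print(observe()['joints'].round(2))"
```

```text
n3 pos [0.6335 0.0478 0.1724] ty 87.7 tilt 0.01 need xy units [ 0.04 -0.01] turn units 0.01 z to .105 units -1.12 q7 1.79 F [ 0.8  0.3 -0.4] w 0.502 29.65
[-0.66  0.59  0.78  1.66 -0.46  1.09  1.79]
```

Request:
apply_moves([
  [50,0.03,0,-0.3,0],
  [50,0,0,-0.4,0],
  [50,0,0,-0.4,0],
  [50,0,0,0,0],
  [0,0,0,0,0],
  [0,0,0,0,0],
  [0,0,0,0,0],
  [0,0,0,0,0],
  [0,0,0,0,0],
])

```text
clock: 30.78
position: [0.6362, 0.0458, 0.1071]
ee_rot: [0.064, 3.139, -0.002]
force: [0.4, -6.0, 5.4]
width: 0.237
gripper_force: 30.0
```

```bash
python3 -c "
from h import *
st_print('n3',-2);print(observe()['joints'].round(2))"
```

```text
n3 pos [0.6362 0.0458 0.1071] ty 87.6 tilt 0.12 need xy units [-0.01  0.03] turn units -3.13 z to .105 units -0.03 q7 1.84 F [ 0.4 -6.   5.4] w 0.237 30.775
[-0.62  0.66  0.73  1.71 -0.52  0.97  1.84]
```

Request:
apply_moves([
  [0,0,0.02,0,-0.35],
  [0,0,0,0,-0.35],
  [0,0,0,0,-0.35],
  [0,0,0,0,-0.35],
  [0,-0.01,0,0,-0.35],
  [0,-0.01,0,0,-0.35],
  [0,-0.01,0,0,-0.35],
  [0,0,0,0,-0.35],
  [0,0,0,0,-0.35],
  [0,0,0,0,0],
  [0,0,0,0,0],
])

```text
clock: 32.15
position: [0.6371, 0.0468, 0.1072]
ee_rot: [2.265, 2.166, 0.004]
force: [10.4, -7.7, -5.7]
width: 0.237
gripper_force: 30.0
```

```bash
python3 -c "
from h import *
st_print('n3',-92);print(observe()['joints'].round(2))"
```

```text
n3 pos [0.6371 0.0468 0.1072] ty -2.6 tilt 0.45 need xy units [-0.02  0.01] turn units -3.12 z to .105 units -0.04 q7 0.54 F [10.4 -7.7 -5.7] w 0.237 32.15
[-0.81  0.84  1.14  1.73 -0.84  1.13  0.54]
```

Same again: release, back 90° and re-grip.

Request:
apply_moves([
  [50,-0.01,0,0,0],
  [50,0,0,0,0],
  [50,0,0,0.5,0],
  [50,0,0,0.5,0.34],
  [50,0,0,0,0.35],
  [50,0,0,0,0.35],
  [50,0,0,0,0.35],
  [50,0,0,0,0.35],
  [50,0,0,0,0.35],
  [50,0,0,0,0.35],
  [50,0,0,0,0.35],
  [50,0,0,0,0.35],
])

```text
clock: 33.65
position: [0.6329, 0.0493, 0.1661]
ee_rot: [-0.061, -3.14, -0.001]
force: [0.4, 0.4, -1.6]
width: 0.501
gripper_force: 0.0
```

Request:
apply_moves([
  [50,0,0,0,0],
  [50,0,0,0,0],
])

```text
clock: 33.9
position: [0.6331, 0.049, 0.1661]
ee_rot: [-0.076, -3.14, -0.001]
force: [-0.5, -0.2, 0.5]
width: 0.499
gripper_force: 0.0
```

```bash
python3 -c "
from h import *
st_print('n3',87.4);st=observe();print(st['joints'].round(2))"
```

```text
n3 pos [0.6331 0.049  0.1661] ty 87.2 tilt 0.03 need xy units [ 0.04 -0.03] turn units 0.01 z to .105 units -1.02 q7 1.79 F [-0.5 -0.2  0.5] w 0.499 33.9
[-0.66  0.6   0.79  1.66 -0.47  1.08  1.79]
```

Request:
apply_moves([
  [50,0.04,-0.02,-0.2,0],
  [50,0,0,-0.4,0],
  [50,0,0,-0.4,0],
  [50,0,0,0,0],
  [0,0,0,0,0],
  [0,0,0,0,0],
  [0,0,0,0,0],
  [0,0,0,0,0],
  [0,0,0,0,0],
])

```text
clock: 35.02
position: [0.6362, 0.0458, 0.107]
ee_rot: [0.072, 3.139, -0.002]
force: [0.7, -5.8, 3.3]
width: 0.236
gripper_force: 30.0
```

Request:
apply_moves([
  [0,0,0.02,0,-0.35],
  [0,0,0,0,-0.35],
  [0,0,0,0,-0.35],
  [0,0,0,0,-0.35],
  [0,-0.01,0,0,-0.35],
  [0,-0.01,0,0,-0.35],
  [0,-0.01,0,0,-0.35],
  [0,0,0,0,-0.35],
  [0,0,0,0,-0.35],
  [0,0,0,0,0],
  [0,0,0,0,0],
])

```text
clock: 36.4
position: [0.6371, 0.0468, 0.1071]
ee_rot: [2.271, 2.16, 0.004]
force: [11.0, -8.1, -7.1]
width: 0.237
gripper_force: 30.0
```

Request:
apply_moves([
  [50,0,0,0,0],
  [50,0,0,0,0],
  [50,0,0,0.5,0],
  [50,-0.3,0.13,0.7,0.35],
  [50,-0.3,0.13,0.7,0.35],
  [50,-0.3,0.13,0.7,0.35],
  [50,-0.3,0.13,0.7,0.35],
  [50,-0.3,0.13,0.5,0.35],
  [50,-0.3,0.13,0,0.35],
  [50,0,0,0,0.35],
  [50,0,0,0,0.35],
  [50,0,0,0,0],
])

```text
clock: 37.9
position: [0.5255, 0.0958, 0.3344]
ee_rot: [-0.345, -3.122, -0.002]
force: [0.1, -0.0, -0.6]
width: 0.5
gripper_force: 0.0
```

```bash
python3 -c "
from h import *
st=observe();print(st['joints'].round(2),st['clock'])
p,d=imaging.get_image('wrist');cv2.imwrite('pics/w9.png',p[:,:,::-1])
for k,v in tabs(st,p,d).items(): print(k,v)"
```

```text
[-1.08  0.3   1.08  1.68 -0.28  1.33  1.4 ] 37.9
n1 (np.int64(36), np.float64(175.9), np.float64(0.997), array([480.2, 111.7]), np.float64(85.8), 258)
n2 (np.int64(37), np.float64(-130.2), np.float64(0.997), array([590.4, 157. ]), np.float64(46.5), 227)
n3 (np.int64(0), np.float64(0.0), 0, array([633.9,  47.2]), np.float64(79.6), 179)
n4 (np.int64(40), np.float64(-108.8), np.float64(0.997), array([525.1,   1.4]), np.float64(70.7), 242)
```

View pics/w9.png

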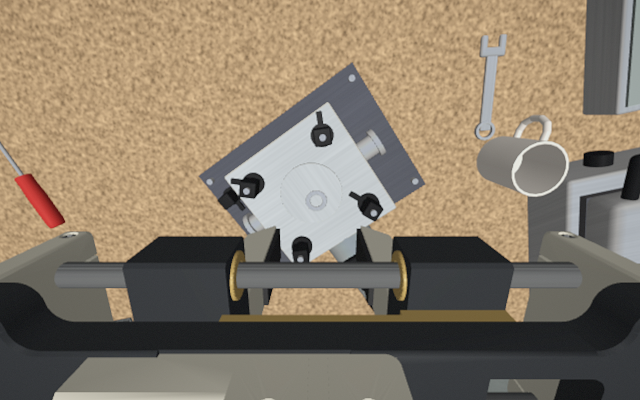

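The tabs of nuts 1, 2 and 4 are now reversed. Nut 3 at (301,250) hides its own tab, so I'll take one look from further over it.

Request:
apply_moves([
  [50,0.9,-0.2,0,0],
  [50,0.9,-0.2,0,0],
  [50,0.6,-0.2,0,0],
  [50,0,0,0,0],
  [50,0,0,0,0],
  [50,0,0,0,0],
])

```text
clock: 38.7
position: [0.6691, 0.0604, 0.3345]
ee_rot: [-0.345, -3.122, -0.001]
force: [-0.6, 0.7, -0.4]
width: 0.501
gripper_force: 0.0
```

```bash
python3 -c "
from h import *
st=observe();print(st['joints'].round(2),st['clock'])
p,d=imaging.get_image('wrist')
for k,v in tabs(st,p,d).items(): print(k,v)"
```

```text
[-0.71  0.58  0.97  1.32 -0.48  1.48  1.58] 38.7
n1 (np.int64(0), np.float64(0.0), 0, array([486.1, 111.4]), np.float64(81.4), 252)
n2 (np.int64(46), np.float64(-128.1), np.float64(0.997), array([591.8, 156.5]), np.float64(47.2), 295)
n3 (np.int64(40), np.float64(-4.6), np.float64(0.997), array([636.4,  46.2]), np.float64(86.9), 241)
n4 (np.int64(45), np.float64(-105.8), np.float64(0.997), array([526.2,   1.2]), np.float64(69.9), 317)
```

```bash
python3 -c "
from h import *
print(arm.sign_off())"
```

```text
the job is handed in; nothing more can be done
None
```

All four nuts were tightened clockwise by a half turn (179–183° by camera) in cross order 4, 2, 1, 3, no loose thing was touched as far as I could see, and the job was handed in at about 39 s; no verdict was shown.

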